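# Put the jar away and close the dust hatch on its seal

### The arm

A 6-joint arm with a two-finger parallel gripper is mounted at the origin on the work surface. World frame = base frame: x ahead of the robot, y to its left, z up, the work surface at z = 0. Lengths are in mm, angles in degrees, forces in N, time in s.
With the tool pointing down it reaches from about 300 to 850 mm from the base axis. Payload 4.2 kg.
Tool frame: the origin (TCP) lies on the centre line of the jaws, within the pads' length; the fingertips stand 14 mm ahead of it and the grasp point (between the pads) lies 5 mm behind it (env.finger_overhang is the z of the fingertips in the tool frame, in mm); z points along the fingers, y is the line along which they close (so a half turn about z gives the same grasp; the last joint's range is limited). The gripper opens to 91 mm and grips with 3 to 60 N. Pads are 32 mm wide; open, the fingers measure 118 mm over their backs; the gripper's body (76 mm by 178 mm) begins 60 mm behind the grasp point.
Start: joints at [-67.38, 18.312, 89.639, -0, 72.044, -1.146], TCP at [231.733, -526.252, 227.976] pointing down, gripper open.
Joint ranges: [-177.97, 177.97], [-48.28, 115.42], [12.27, 149.76], [-77.06, 257.06], [2.81, 150.46], [-146.56, 146.56]. Speed limits (degrees/s): [147.25, 147.25, 180, 180, 180, 180].

### API

Orientations are given as [roll, pitch, yaw] about the fixed x, y, z axes, in that order (R = Rz(yaw) Ry(pitch) Rx(roll)).
In Python, from workcell import sensors, viewer, env gives the robot as it stands. The module is installed in compiled form; this text tells all that it offers.
- The arm moves only by the tool step_arm, never from a script. Its argument "plan" is one flat list of numbers, 6 for each row, row after row: the shift along the tool's x, y, z in cm, then the turn, a rotation vector about the tool's x, y, z in rad. In form: [x, y, z, wx, wy, wz, x, y, z, wx, wy, wz, ...]. A call has 1 to 5 rows; each row shifts and turns the commanded pose from where the row before left it, along the tool's axes as they then stand; what a row does not reach is not made up. A row lasts 1/12 s, in which the tool goes at most 41.7 mm and 7.16 degrees, less where a joint would pass 70% of its speed; a pose out of reach is approached as far as the arm can. A call is refused whole if a number of a shift passes 4.17 or a number of a turn 0.125, either way. A call with a gripper value outside its range is refused whole. "hand" is the finger opening in cm, from 0 to 9.12, set as the call begins (left out, the last holds). The fingers move at their own pace and stop on an object; "newtons" is the grip in N (left out, the last holds). Time passes only in rows, so rows that do not move let the fingers close. It gives the time, the measured TCP pose, the force, the opening and the grip force at its end, in the units of the state.
- sensors.state(): the state, without advancing time (a new reading comes with each control period).
- viewer.grab_frame(name): name is "side" or "top" or "wrist"; returns a dict with "img" (400x640x3 uint8, red, green, blue), "fx", "fy", "cx", "cy" (pixels), "k1" (the pictures are not rectified: a ray, as slopes to the right and down, at radius r is drawn at 1 + k1 r^2 times it, then the intrinsics apply), "position" and "attitude" of the camera in the world. Camera axes: x right, y down, z forward; pixel columns grow to the right and rows downward; lengths in mm; the calibration is good to about 2 mm. A picture is of the moment at which its call begins. There is no depth.
- env.job_done(): hands the job in; it is judged then, once.
Trained networks look in a picture, given as the dict that the camera call returned (one of the last four; its "shot" number tells which), for a name from the list of things; names that differ only in an ending like _2 or _b are one class to them, and where a whole thing is asked for, a point or a joint stands for the part that bears it (a point fixed in the world has none). Each returns a list of dicts, best first, with "score" (0 to 1); they miss things now and then, are a little off and sometimes report something else, mostly with a low value. They report only what shows in the picture. A call takes as long as a camera call. They do not tell look-alikes from the thing itself.
- viewer.boxes_of(name, picture): "location" ([column, row] in pixels, amid what is visible of it).
- viewer.pinpoint(name, picture): "location" ([column, row] in pixels: a listed point, or the origin of a listed thing).
The state is a dict: "time_s": time; "qpos": joint angles; "qvel": joint speeds; "effort": joint torques, N m; "ee_pos": TCP position; "ee_rot": TCP orientation; "force": force on the tool from outside, world axes, zero at the start; "torque": the same for the moment, N m; "gripper_width": finger opening in mm; "gripper_force": force on a finger pad.
Only numpy, scipy, OpenCV 4.12 (cv2) and the standard library are available. Lean on these libraries where they do the work, as an engineer would, in place of code of your own. Each camera call takes 0.05 s, during which the arm holds its last target. There are 200 camera calls.

### The job

Stand the red touch-up jar upright in the open well of the grey bench locker; set it down, do not drop it. Then slide the blue hatch along its track until it closes on the black rubber seal of the frame, feel for the seal and squeeze it gently so that the hatch stays snug against it when you let go, without crushing it. Leave the other jars and the things on the bench where they are.

Things in the scene. Friction and masses are not known exactly. Their poses are not given: they have to be found in the camera images.
- jar_red: red touch-up paint jar with a red cap, closed, standing on the mat; 90 high, diameter 48, about 0.2 kg; origin at the centre of its underside, z up along its axis
- locker: fixed grey steel locker 200 (x) x 425 (y) x 112 high, well open on top; origin on the bench, z up; outside spans its x -100 to 100, y -190 to 235. Well: inner walls at x -94, 94 and y 165, floor 6 above the bench; a fixed deck covers y below 12, so a jar goes in between the hatch's leading edge and y 165. The hatch closes in locker +y
- well (a point): centre of the place for the jar, on the floor of the well (locker frame x 0, y 105, z 6); the jar may stand anywhere on the open floor
- frame: fixed aluminium frame on the locker, origin and axes as the locker's: two guide rails along y at x -94 and 94, 12 wide, tops 130 above the bench; across the +y end a cross bar (top 134 above the bench) and a screw-adjusted steel jamb that carries the black rubber seal, 172 wide, 8 thick, 13 high
- seal_zone (a point): a fixed mark, NOT the seal itself: middle of the range in which the face of the relaxed seal may stand, locker y 181, 120 above the bench. The jamb's setting puts the face anywhere within 16 mm either way along y; it is not measured, find it by feel. The seal yields about 6 N per mm; over 12 N on it spoils it; it must stay pressed with over 3 N
- hatch: blue sliding hatch plate 172 (x) x 190 (y) x 6 on the rails, underside 114 above the bench; axes as the locker's; origin at the centre of its underside, leading edge 95 in +y from it. It starts open, leading edge at locker y 18 to 36, and slides only along y. A felt brake drags with about 7 N and holds it wherever it is left, also against up to 7 N from the seal
- hatch_handle (a point): on the hatch's yellow upright tab handle: tab 60 (along locker x) x 10 (along the track) x 36 tall, standing on the middle of the hatch, from 120 to 156 above the bench; the point is at its middle, 144 above the bench. Push its -y face, or pinch it from above
- jar_white: white jar, same shape and size as the red one, white cap; origin at the centre of its underside
- jar_blue: blue jar, same shape and size as the red one, blue cap; origin at the centre of its underside
- spray_gun: aluminium spray gun lying on its side, about 170 x 190 x 70 high, not used; origin about its middle, on the bench
- tape_roll: yellow roll of masking tape lying flat, diameter 100, 36 high, not used; origin at the centre of its underside
- sanding_block: orange sanding block 120 x 60 x 35 high, not used; origin at the centre of its underside
Things that resemble listed ones, but are neither listed nor needed, are in the scene too. Several things have the shape of the jar_red; the one meant has the colours described above.

How it is judged (in metres and radians):
On the way, in this order (a step that is already met when the one before it is completed fails the run):
1. the red jar stands upright on the floor of the well, released (x of jar_red in the frame of locker between -0.075 and 0.075 m and y of jar_red in the frame of locker between 0 and 0.15 m and z of jar_red in the frame of locker below 0.012 m and angle between jar_red's own z axis and vertical below 0.1 rad and linear speed of jar_red below 0.02 m/s and contact force between the fingers and jar_red below 0.1 N), for 0.2 s.
2. the hatch presses on the seal (contact force between hatch and frame above 3 N), for 0.2 s.
At the end, for the whole second after the job is handed in: the red jar stands upright (within 0.1 rad) and at rest on the floor of the well, and the hatch is closed and at rest, pressing on the frame's seal with more than 3 N and less than 12 N (x of jar_red in the frame of locker between -0.075 and 0.075 m and y of jar_red in the frame of locker between 0 and 0.15 m and z of jar_red in the frame of locker below 0.012 m and angle between jar_red's own z axis and vertical below 0.1 rad and linear speed of jar_red below 0.02 m/s and contact force between hatch and frame between 3 and 12 N and linear speed of hatch below 0.005 m/s); the robot touches nothing.
It fails at once if the seal is crushed: the hatch presses on it with more than 12 N (contact force between hatch and frame above 12 N).
It fails at once if the red jar is dropped into the well (faster than 0.6 m/s in the last 50 mm above the floor) (x of jar_red in the frame of locker between -0.075 and 0.075 m and y of jar_red in the frame of locker between 0 and 0.15 m and z of jar_red in the frame of locker below 0.056 m and linear speed of jar_red above 0.6 m/s).
It fails at once if another jar or a bystander is moved by more than 30 mm (distance of any of jar_white, jar_blue, spray_gun, tape_roll, sanding_block from where it was at the start of the episode above 0.03 m).
It also fails if it takes over 64 s, if anything falls off the work surface, if the arm or the gripper's body presses on something with over 40 N, if the wrist force passes 120 N, or if a joint passes its speed limit or range.

## Working session

There is one attempt and no reset: what is moved stays moved. The work goes in short steps, Python scripts to look and compute and a tool call to move; the robot and the scene stay as the last step left them, time stands still between calls to the robot, and variables do not carry over. Pictures are saved under pics/ and viewed, at most 10 in all, crops included, and the job is handed in when it is done.

Besides the shell and the picture viewer there is one more tool, called after "Emit:" in YAML: its name, and indented under it one key for each argument. step_arm: Moves the arm, as the interface text tells. Its arguments: {"type":"object","properties":{"plan":{"type":"array","items":{"type":"number"}},"hand":{"type":"number"},"newtons":{"type":"number"}},"required":["plan"]}

```bash
mkdir -p pics; cat > h.py <<'E'
import numpy as np, cv2, math
from scipy.spatial.transform import Rotation as R
from workcell import sensors, viewer, env
def ray(p,uv):
    x=(uv[0]-p['cx'])/p['fx'];y=(uv[1]-p['cy'])/p['fy'];a,b=x,y
    for _ in range(20):
        s=1+p['k1']*(a*a+b*b);a,b=x/s,y/s
    return np.array([a,b,1.])
def rot(p):
    A=np.array(p['attitude'],float)
    if A.shape==(3,3): return A
    return R.from_euler('xyz',A,degrees=True).as_matrix()
def onz(p,uv,z):
    d=rot(p)@ray(p,uv);o=np.array(p['position'],float)
    return o+d*(z-o[2])/d[2]
def save(p,n): cv2.imwrite('pics/'+n,cv2.cvtColor(p['img'],cv2.COLOR_RGB2BGR))
E
python3 - <<'E'
from h import *
print(sensors.state())
Z=dict(jar_red=0,jar_white=0,jar_blue=0,locker=0,hatch=114,hatch_handle=144,seal_zone=120,well=6,frame=0,spray_gun=0,tape_roll=0,sanding_block=0)
ims=[]
for c in('top','side'):
    p=viewer.grab_frame(c);print(c,{k:p[k] for k in p if k!='img'});save(p,c+'0.png')
    for n,z in Z.items():
        for d in viewer.pinpoint(n,p)[:4]:
            if d['score']>.2: print(n,round(d['score'],2),np.round(d['location']),np.round(onz(p,d['location'],z)))
E
```

```text
{'time_s': 0.0, 'qpos': array([-6.73810572e+01,  1.83518952e+01,  8.97060238e+01, -1.39222669e-03,
        7.20448990e+01, -1.14652640e+00]), 'qvel': array([-0.09383481,  0.00631084, -0.08266364,  0.08754721, -0.04592511,
       -0.03976288]), 'effort': array([ 2.06383957e-03, -4.12465417e+01, -2.31970632e+01,  7.27993716e-02,
        4.54833987e-02, -1.42139929e-04]), 'ee_pos': array([ 231.52351766, -525.79981075,  227.12031426]), 'ee_rot': array([-1.79897176e+02, -7.33932407e-04,  2.37658989e+01]), 'force': array([ 1.41422215, -0.6525972 ,  0.33265701]), 'torque': array([ 0.02555961,  0.03415837, -0.02860746]), 'gripper_force': 0.0, 'gripper_width': 91.44811853348837}
top {'fx': 362.0007379560415, 'fy': 362.0007379560415, 'cx': 313.0219413186039, 'cy': 197.35874995264348, 'k1': -0.05901326107754853, 'position': array([ 419.55361326,   -2.58924272, 1264.67201329]), 'attitude': array([-172.66108781,    0.21506384,  -90.61932504]), 'shot': 1}
jar_red 0.75 [427. 229.] [ 466. -398.    0.]
jar_red 0.7 [356. 205.] [ 555. -151.    0.]
jar_red 0.63 [397. 225.] [ 482. -293.    0.]
jar_white 
[... 853 characters left out ...]
ar_red 0.8 [226. 315.] [ 471. -403.    0.]
jar_red 0.69 [303. 252.] [ 550. -130.    0.]
jar_white 0.89 [234. 266.] [ 402. -268.    0.]
jar_blue 0.86 [289. 301.] [ 597. -284.    0.]
locker 0.63 [339. 187.] [527. 133.   0.]
locker 0.21 [291. 301.] [ 603. -282.    0.]
hatch 0.88 [332. 186.] [548.  44. 114.]
hatch 0.55 [330. 172.] [519.  88. 114.]
hatch_handle 0.69 [332. 174.] [539.  60. 144.]
seal_zone 0.59 [365. 125.] [523. 314. 120.]
well 0.55 [353. 166.] [527. 231.   6.]
well 0.38 [331. 184.] [501. 129.   6.]
spray_gun 0.68 [252. 364.] [ 608. -483.    0.]
tape_roll 0.67 [345. 295.] [ 722. -195.    0.]
tape_roll 0.22 [367. 124.] [477. 443.   0.]
sanding_block 0.97 [397. 119.] [559. 519.   0.]
```

View pics/top0.png

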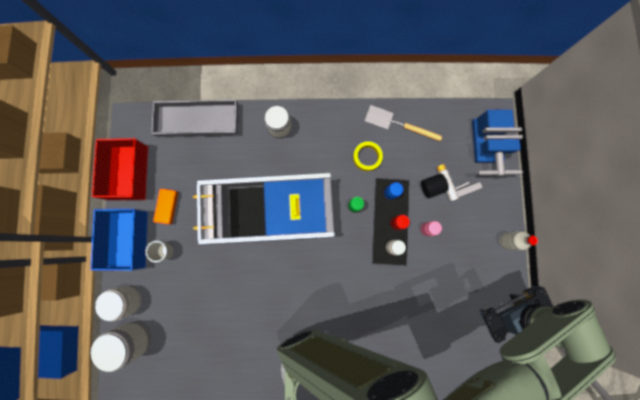

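View pics/side0.png

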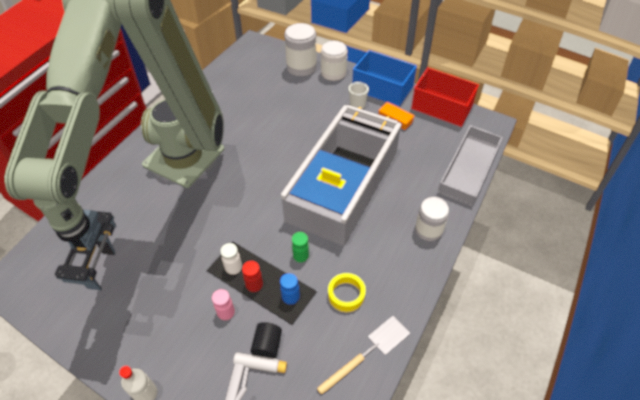

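```bash
python3 - <<'E'
from h import *
p=viewer.grab_frame('top');s=viewer.grab_frame('side')
I=p['img'];c=cv2.resize(I[160:260,185:445],None,fx=3,fy=3,interpolation=cv2.INTER_CUBIC)
cs=cv2.resize(s['img'][220:330,190:330],None,fx=3,fy=3,interpolation=cv2.INTER_CUBIC)
o=np.zeros((300+330,780,3),np.uint8);o[:300]=c;o[300:,:420]=cs
o=o[:600];cv2.imwrite('pics/crop.png',o[:,:,::-1])
for n,q in(('top',p),('side',s)):
    h=cv2.cvtColor(q['img'],cv2.COLOR_RGB2HSV)
    H,S,V=[h[...,i].astype(int) for i in range(3)]
    for nm,m in(('red',((H<6)|(H>174))&(S>190)&(V>80)),('yellow',(H>22)&(H<33)&(S>180)&(V>120))):
        k,l,st,ce=cv2.connectedComponentsWithStats(m.astype(np.uint8))
        for i in range(1,k):
            if st[i,4]>25: print(n,nm,st[i],np.round(ce[i],1),np.round(onz(q,ce[i],90 if nm=='red' else 144)))
p2=p
for d in viewer.pinpoint('jar_red',p): print(d['score'],d['location'],onz(p,d['location'],0))
for d in viewer.pinpoint('jar_red',s): print(d['score'],d['location'],onz(s,d['location'],0))
# white frame quad
h=cv2.cvtColor(I,cv2.COLOR_RGB2HSV);m=((h[...,1]<45)&(h[...,2]>165)).astype(np.uint8)
k,l,st,ce=cv2.connectedComponentsWithStats(m)
for i in range(1,k):
    if 185<ce[i][0]<345 and 165<ce[i][1]<250 and st[i,4]>100:
        b=cv2.boxPoints(cv2.minAreaRect(np.argwhere(l==i)[:,::-1].astype(np.float32)))
        print(st[i],[list(np.round(np.r_[u,onz(p,u,130)[:2]],1)) for u in b])
E
```

```text
top red [  93  139   54   60 2105] [119.5 168.9] [675. 652.  90.]
top red [138 162   9  18  43] [143.6 171.2] [666. 568.  90.]
top red [392 215  17  15 206] [400.2 221.9] [ 487. -283.   90.]
top red [528 235   9  11  71] [532.3 240. ] [ 421. -720.   90.]
top yellow [354 142  29  29 359] [367.7 155.6] [ 695. -175.  144.]
top yellow [291 195   8  24 172] [294.5 206.6] [536.  58. 144.]
side red [   0    0   63   97 4086] [26.2 38.8] [-1041.   156.    90.]
side red [  84   32   61  143 2695] [117.  106.4] [-301.   17.   90.]
side red [ 413   68   65   57 2433] [444.1  95.8] [690. 619.  90.]
side red [   0   75   46  144 1774] [ 16.  136.1] [-536. -272.   90.]
side red [ 54 124  10  10  47] [ 58.1 127.3] [-421. -164.   90.]
side red [ 47 144  10  14  66] [ 51.4 151.4] [-348. -257.   90.]
side red [243 261  19  30 430] [252.  275.5] [ 504. -306.   90.]
side red [121 367  10  11  85] [125.5 372. ] [ 388. -676.   90.]
side yellow [319 170  25  17 215] [330.9 177.9] [545.  46. 144.]
side yellow [329 274  36  37 610] [345.9 292. ] [ 750. -255.  144.]
0.71 [355.4, 205.1] [ 553.36912859 -148.220
[... 314 characters left out ...]
4.91457666    0.        ]
[ 196  173  138   71 1915] [[np.float64(193.8), np.float64(179.9), np.float64(626.5), np.float64(381.7)], [np.float64(329.9), np.float64(172.3), np.float64(645.6), np.float64(-54.6)], [np.float64(333.5), np.float64(236.5), np.float64(442.0), np.float64(-62.4)], [np.float64(197.3), np.float64(244.0), np.float64(422.3), np.float64(364.3)]]
[205 197   8  29 209] [[np.float64(205.0), np.float64(197.0), np.float64(570.8), np.float64(343.7)], [np.float64(212.0), np.float64(197.0), np.float64(570.5), np.float64(321.2)], [np.float64(212.0), np.float64(225.0), np.float64(481.6), np.float64(319.1)], [np.float64(205.0), np.float64(225.0), np.float64(481.8), np.float64(341.4)]]
```

View pics/crop.png

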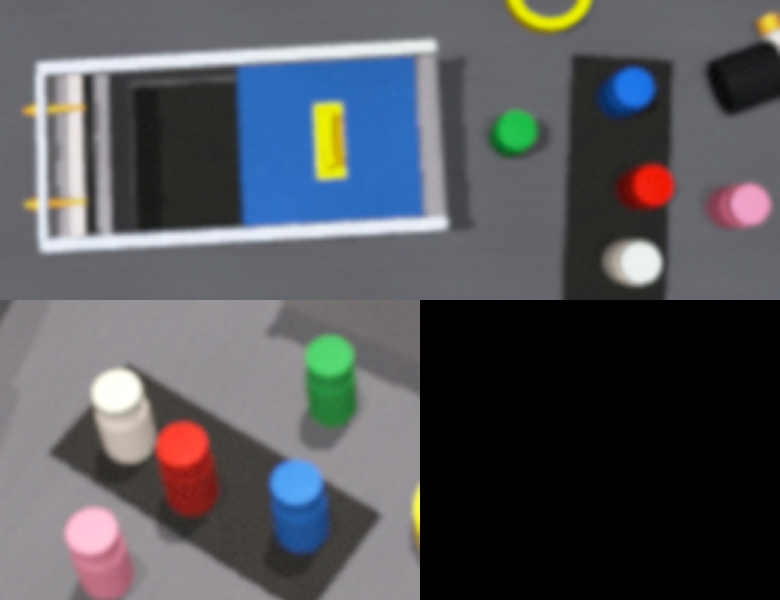

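Candidates in the top view are red (402,222), pink (432,228), green (357,204), white (396,248) and blue (395,190). The only other red thing is the cap of a bottle at (532,240). Only the jar at (402,222), with red body and red cap on the black mat, fits jar_red; it stands at about world (484,-292). The locker origin is about (534,130) with yaw +2.6°, and the hatch is at crop x 240–420.

Emit:
step_arm:
  plan: [3.6,-1.25,0,0,0,0,3.6,-1.25,0,0,0,0,3.6,-1.25,0,0,0,0,3.6,-1.25,0,0,0,0,3.6,-1.25,0,0,0,0]

```text
time_s: 1.92
ee_pos: [372.2, -395.3, 228.1]
ee_rot: [180.0, -0.0, 23.7]
force: [0.7, -0.8, 0.2]
gripper_width: 91.7
gripper_force: 0.0
```

Emit:
step_arm:
  plan: [3.6,-1.25,0,0,0,0,3.6,-1.25,0,0,0,0,3.6,-1.25,0,0,0,0,3.6,-1.25,0,0,0,0,0,0,0,0,0,0.118]

```text
time_s: 2.33
ee_pos: [487.4, -288.2, 227.9]
ee_rot: [-179.9, -0.2, 17.2]
force: [1.3, 0.5, 0.9]
gripper_width: 91.5
gripper_force: 0.0
```

Emit:
step_arm:
  plan: [0,0,0,0,0,0.118,0,0,0,0,0,0.118,0,0,0,0,0,0.118,0,0,0,0,0,0.118,0,0,0,0,0,0]

```text
time_s: 2.75
ee_pos: [483.0, -292.6, 228.0]
ee_rot: [180.0, -0.0, -10.1]
force: [-0.3, 0.8, 0.3]
gripper_width: 91.2
gripper_force: 0.0
```

```bash
python3 - <<'E'
from h import *
p=viewer.grab_frame('wrist');save(p,'w1.png');print({k:p[k] for k in p if k!='img'})
for n in('jar_red','jar_white','jar_blue'):
    for d in viewer.pinpoint(n,p)[:3]: print(n,round(d['score'],2),np.round(d['location']),np.round(onz(p,d['location'],0),1))
h=cv2.cvtColor(p['img'],cv2.COLOR_RGB2HSV);H,S,V=[h[...,i].astype(int) for i in range(3)]
m=((H<6)|(H>174))&(S>150)&(V>60)
k,l,st,ce=cv2.connectedComponentsWithStats(m.astype(np.uint8))
for i in range(1,k):
    if st[i,4]>100: print(st[i],ce[i],onz(p,ce[i],90))
E
```

```text
{'fx': 283.0767899990928, 'fy': 283.0767899990928, 'cx': 314.6511772465168, 'cy': 199.4690988910272, 'k1': -0.04968685300035166, 'position': array([ 554.28669792, -306.033921  ,  385.73278171]), 'attitude': array([ 1.65249512e+02,  2.82057979e-02, -1.00139954e+02]), 'shot': 5}
jar_red 0.95 [196. 150.] [ 550.7 -140.7    0. ]
jar_red 0.85 [308. 176.] [ 488.6 -284.8    0. ]
jar_white 0.83 [308. 237.] [ 400.  -267.9    0. ]
jar_blue 0.74 [286.  96.] [ 597.5 -275.3    0. ]
[ 290  160   41   51 1706] [310.20046893 185.48475967] [ 493.6839346  -290.22501963   90.        ]
```

View pics/w1.png

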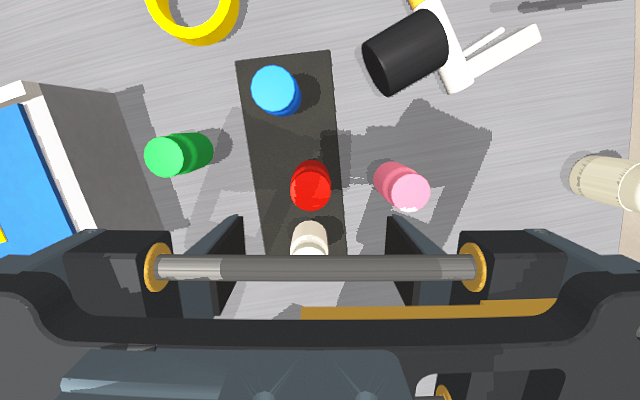

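Wrist view: the red jar's cap is at (310,189), between the open fingers at columns 240 and 390. White (310,237) and blue (275,90) stand fore and aft of it, so the fingers are clear. I will descend and grasp.

Emit:
step_arm:
  plan: [0.43,-0.44,2.0,0,0,0,0,0,4.0,0,0,0,0,0,4.0,0,0,0,0,0,4.0,0,0,0,0,0,2.3,0,0,0]

```text
time_s: 3.37
ee_pos: [485.8, -287.9, 61.1]
ee_rot: [-179.9, 0.3, -9.9]
force: [-0.5, 0.5, 0.0]
gripper_width: 91.3
gripper_force: 0.0
```

Emit:
step_arm:
  plan: [0,0,0,0,0,0,0,0,0,0,0,0,0,0,0,0,0,0,0,0,0,0,0,0,0,0,0,0,0,0]
  hand: 3.5
  newtons: 20

```text
time_s: 3.78
ee_pos: [489.2, -289.9, 67.1]
ee_rot: [179.9, -0.2, -10.0]
force: [-0.3, 0.7, 0.4]
gripper_width: 60.9
gripper_force: 0.0
```

Emit:
step_arm:
  plan: [0,0,0,0,0,0,0,0,0,0,0,0,0,0,0,0,0,0,0,0,0,0,0,0,0,0,0,0,0,0]

```text
time_s: 4.2
ee_pos: [488.6, -289.3, 66.1]
ee_rot: [180.0, -0.1, -10.0]
force: [0.5, 1.8, 6.9]
gripper_width: 47.4
gripper_force: 20.0
```

Emit:
step_arm:
  plan: [0,0,-2.0,0,0,0,0,0,-4.0,0,0,0,0,0,-4.0,0,0,0,0,0,-4.0,0,0,0,0,0,-4.0,0,0,0]

```text
time_s: 4.62
ee_pos: [487.1, -288.8, 246.1]
ee_rot: [-180.0, 0.1, -10.0]
force: [-0.1, -0.7, -2.3]
gripper_width: 47.5
gripper_force: 20.0
```

Emit:
step_arm:
  plan: [0,0,-2.0,0,0,0,0,0,0,0,0,-0.11,0,0,0,0,0,-0.11,0.47,-2.0,0,0,0,0,0.47,-3.64,0,0,0,0]

```text
time_s: 5.03
ee_pos: [494.6, -234.4, 264.0]
ee_rot: [179.9, 0.1, 2.3]
force: [1.1, 0.6, -2.3]
gripper_width: 47.2
gripper_force: 20.0
```

Emit:
step_arm:
  plan: [0.47,-3.64,0,0,0,0,0.47,-3.64,0,0,0,0,0.47,-3.64,0,0,0,0,0.47,-3.64,0,0,0,0,0.47,-3.64,0,0,0,0]

```text
time_s: 5.45
ee_pos: [509.4, -47.9, 264.3]
ee_rot: [180.0, 0.1, 2.6]
force: [0.8, -0.3, -2.5]
gripper_width: 47.3
gripper_force: 20.0
```

Emit:
step_arm:
  plan: [0.47,-3.64,0,0,0,0,0.47,-3.64,0,0,0,0,0.47,-3.64,0,0,0,0,0.47,-3.64,0,0,0,0,0.47,-3.64,0,0,0,0]

```text
time_s: 5.87
ee_pos: [524.8, 134.9, 264.3]
ee_rot: [180.0, 0.1, 2.6]
force: [0.8, -0.1, -1.8]
gripper_width: 47.4
gripper_force: 20.0
```

Emit:
step_arm:
  plan: [0.47,-3.64,0,0,0,0,0.47,-3.64,0,0,0,0,0,-1.64,0,0,0,0,0,0,0,0,0,0,0,0,0,0,0,0]

```text
time_s: 6.28
ee_pos: [530.3, 223.2, 263.9]
ee_rot: [179.9, 0.1, 2.7]
force: [0.3, -0.1, -1.6]
gripper_width: 47.1
gripper_force: 20.0
```

```bash
python3 - <<'E'
from h import *
p=viewer.grab_frame('wrist');t=viewer.grab_frame('top');s=viewer.grab_frame('side')
o=np.zeros((590,800,3),np.uint8);o[:300,:480]=cv2.resize(p['img'],(480,300))
o[300:580,:600]=cv2.resize(s['img'][60:200,220:520],(600,280))
o[:300,480:]=cv2.resize(t['img'][150:300,180:340],(320,300))
cv2.imwrite('pics/m2.png',o[:,:,::-1])
for n,q in(('t',t),('s',s),('w',p)):
  for k,z in(('locker',0),('well',6),('seal_zone',120),('hatch_handle',144),('jar_red',140)):
    for d in viewer.pinpoint(k,q)[:2]:
      if d['score']>.3: print(n,k,round(d['score'],2),np.round(d['location']),np.round(onz(q,d['location'],z)))
print(sensors.state()['ee_pos'])
E
```

```text
t locker 0.8 [278. 213.] [528. 125.   0.]
t well 0.97 [244. 215.] [523. 244.   6.]
t seal_zone 0.81 [217. 212.] [523. 306. 120.]
t hatch_handle 0.92 [295. 205.] [541.  56. 144.]
t jar_red 0.57 [426. 230.] [ 456. -352.  140.]
t jar_red 0.47 [356. 207.] [ 533. -134.  140.]
s locker 0.69 [344. 193.] [552. 121.   0.]
s locker 0.59 [366. 126.] [477. 433.   0.]
s well 0.93 [354. 171.] [541. 214.   6.]
s seal_zone 0.76 [368. 127.] [537. 312. 120.]
s hatch_handle 0.93 [332. 174.] [540.  59. 144.]
s jar_red 0.87 [222. 309.] [ 514. -437.  140.]
s jar_red 0.78 [356. 124.] [503. 286. 140.]
w locker 0.8 [375. 176.] [532. 131.   0.]
w locker 0.47 [118. 145.] [562. 520.   0.]
w well 0.57 [304. 173.] [533. 238.   6.]
w hatch_handle 0.9 [472. 198.] [539.  61. 144.]
w jar_red 0.83 [312. 218.] [509. 224. 140.]
w jar_red 0.73 [548. 172.] [569. -20. 140.]
[530.81925345 222.95149975 264.89723345]
```

View pics/m2.png

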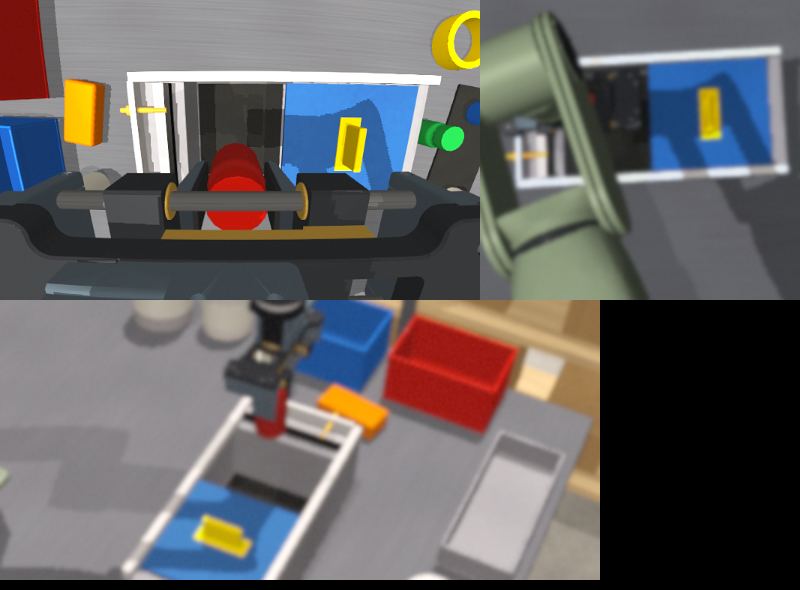

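The jar hangs upright over the open well: wrist crop (235,190), with the hatch edge at column 283 and the jamb at column 195. I will lower it.

Emit:
step_arm:
  plan: [0,0,3.0,0,0,0,0,0,4.0,0,0,0,0,0,4.0,0,0,0,0,0,2.5,0,0,0,0,0,1.5,0,0,0]

```text
time_s: 7.6
ee_pos: [528.7, 222.1, 111.2]
ee_rot: [179.9, 0.3, 2.6]
force: [0.8, -0.4, -1.8]
gripper_width: 47.3
gripper_force: 20.0
```

Emit:
step_arm:
  plan: [0,0,1.0,0,0,0,0,0,1.0,0,0,0,0,0,0.8,0,0,0,0,0,0.6,0,0,0,0,0,0.3,0,0,0]

```text
time_s: 8.02
ee_pos: [531.0, 223.0, 77.8]
ee_rot: [-180.0, -0.0, 2.6]
force: [-0.5, -0.1, -3.0]
gripper_width: 47.2
gripper_force: 20.0
```

Emit:
step_arm:
  plan: [0,0,0.1,0,0,0,0,0,0.1,0,0,0,0,0,0,0,0,0,0,0,0,0,0,0]

```text
time_s: 8.35
ee_pos: [531.2, 223.0, 76.5]
ee_rot: [-180.0, -0.1, 2.6]
force: [0.2, 0.3, -1.7]
gripper_width: 47.2
gripper_force: 20.0
```

Emit:
step_arm:
  plan: [0,0,0.1,0,0,0,0,0,0.1,0,0,0,0,0,0,0,0,0,0,0,0,0,0,0]

```text
time_s: 8.68
ee_pos: [530.8, 222.8, 73.9]
ee_rot: [180.0, 0.0, 2.6]
force: [0.5, 0.1, -1.9]
gripper_width: 47.7
gripper_force: 20.0
```

Emit:
step_arm:
  plan: [0,0,0.1,0,0,0,0,0,0,0,0,0,0,0,0,0,0,0]

```text
time_s: 8.93
ee_pos: [530.8, 222.9, 72.8]
ee_rot: [180.0, 0.0, 2.6]
force: [0.1, -0.5, -1.8]
gripper_width: 47.3
gripper_force: 20.0
```

Emit:
step_arm:
  plan: [0,0,0.1,0,0,0,0,0,0,0,0,0,0,0,0,0,0,0]

```text
time_s: 9.18
ee_pos: [530.8, 222.9, 71.8]
ee_rot: [180.0, 0.0, 2.6]
force: [-0.5, 0.2, -2.8]
gripper_width: 47.1
gripper_force: 20.0
```

Emit:
step_arm:
  plan: [0,0,0.05,0,0,0,0,0,0,0,0,0]

```text
time_s: 9.35
ee_pos: [530.8, 222.9, 71.3]
ee_rot: [180.0, 0.0, 2.6]
force: [0.1, -0.6, -2.6]
gripper_width: 47.5
gripper_force: 20.0
```

Emit:
step_arm:
  plan: [0,0,0.05,0,0,0,0,0,0,0,0,0]

```text
time_s: 9.52
ee_pos: [530.8, 222.9, 70.8]
ee_rot: [180.0, 0.0, 2.6]
force: [0.1, -0.5, -1.4]
gripper_width: 47.6
gripper_force: 20.0
```

Emit:
step_arm:
  plan: [0,0,0.05,0,0,0,0,0,0,0,0,0]

```text
time_s: 9.68
ee_pos: [530.8, 222.9, 70.3]
ee_rot: [180.0, 0.0, 2.6]
force: [-0.8, 0.1, -1.4]
gripper_width: 47.3
gripper_force: 20.0
```

Emit:
step_arm:
  plan: [0,0,0.05,0,0,0,0,0,0,0,0,0]

```text
time_s: 9.85
ee_pos: [530.8, 222.9, 69.8]
ee_rot: [180.0, 0.0, 2.6]
force: [0.0, 0.4, -2.8]
gripper_width: 46.9
gripper_force: 20.0
```

Emit:
step_arm:
  plan: [0,0,0.05,0,0,0,0,0,0,0,0,0]

```text
time_s: 10.02
ee_pos: [530.8, 222.9, 69.3]
ee_rot: [180.0, 0.0, 2.6]
force: [-0.5, -0.0, -1.9]
gripper_width: 47.2
gripper_force: 20.0
```

Emit:
step_arm:
  plan: [0,0,0.05,0,0,0,0,0,0,0,0,0]

```text
time_s: 10.18
ee_pos: [530.8, 222.8, 68.8]
ee_rot: [180.0, 0.0, 2.6]
force: [-0.2, -0.4, -2.0]
gripper_width: 47.4
gripper_force: 20.0
```

Emit:
step_arm:
  plan: [0,0,0.06,0,0,0,0,0,0,0,0,0]

```text
time_s: 10.35
ee_pos: [530.8, 222.9, 68.2]
ee_rot: [180.0, 0.0, 2.6]
force: [0.5, -0.8, -0.8]
gripper_width: 47.3
gripper_force: 20.0
```

Emit:
step_arm:
  plan: [0,0,0.06,0,0,0,0,0,0,0,0,0]

```text
time_s: 10.52
ee_pos: [530.8, 222.9, 67.6]
ee_rot: [180.0, 0.0, 2.6]
force: [-0.4, 0.4, -2.0]
gripper_width: 47.3
gripper_force: 20.0
```

Emit:
step_arm:
  plan: [0,0,0.06,0,0,0,0,0,0,0,0,0]

```text
time_s: 10.68
ee_pos: [530.8, 222.8, 67.0]
ee_rot: [180.0, 0.0, 2.6]
force: [0.4, 1.1, -2.6]
gripper_width: 47.2
gripper_force: 20.0
```

```bash
python3 - <<'E'
from h import *
p=viewer.grab_frame('wrist');s=viewer.grab_frame('side');t=viewer.grab_frame('top')
o=np.zeros((580,800,3),np.uint8);o[:300,:480]=cv2.resize(p['img'],(480,300))
o[300:580,:600]=cv2.resize(s['img'][60:200,220:520],(600,280))
cv2.imwrite('pics/m3.png',o[:,:,::-1])
print(sensors.state())
E
```

```text
{'time_s': 10.8333, 'qpos': array([ 2.16348130e+01,  2.66919831e+01,  1.01985351e+02, -6.79213424e-03,
        5.13233629e+01,  1.09073558e+02]), 'qvel': array([-0.0770213 , -0.02443348, -0.00959938, -0.10193228,  0.0191196 ,
       -0.07014378]), 'effort': array([-1.04312990e-04, -4.56245828e+01, -1.92875701e+01,  7.13488902e-03,
       -8.13735626e-02, -1.13307397e-05]), 'ee_pos': array([530.84325521, 222.88842336,  67.10188587]), 'ee_rot': array([ 1.79994761e+02, -1.07365179e-03,  2.56549928e+00]), 'force': array([ 0.91620092, -0.32521847, -3.01929843]), 'torque': array([0.03102716, 0.0511105 , 0.04070961]), 'gripper_force': 19.989196329843253, 'gripper_width': 47.41534382714096}
```

View pics/m3.png

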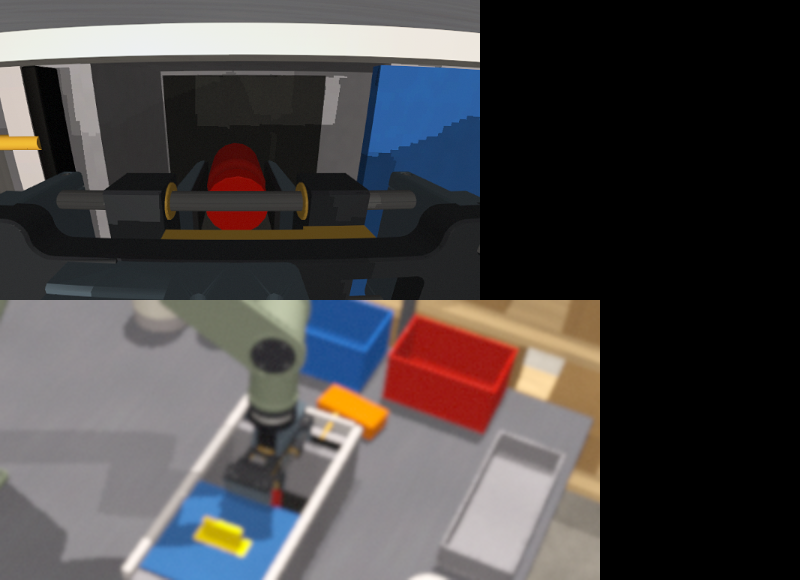

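Wrist view: the jar is still held upright in the well, not yet touching (force still -2 N). I will shift 15 mm away from the jamb for body clearance and keep feeling downward.

Emit:
step_arm:
  plan: [0,0.5,0,0,0,0,0,0.5,0,0,0,0,0,0.5,0,0,0,0,0,0,0.1,0,0,0,0,0,0,0,0,0]

```text
time_s: 11.25
ee_pos: [531.5, 207.2, 66.2]
ee_rot: [180.0, 0.0, 2.5]
force: [0.5, 1.0, -1.7]
gripper_width: 47.4
gripper_force: 20.0
```

Emit:
step_arm:
  plan: [0,0,0.06,0,0,0,0,0,0,0,0,0]

```text
time_s: 11.42
ee_pos: [531.7, 207.5, 66.1]
ee_rot: [180.0, -0.0, 2.6]
force: [-1.3, -2.7, 2.3]
gripper_width: 47.5
gripper_force: 20.0
```

Emit:
step_arm:
  plan: [0,0,0.06,0,0,0,0,0,0,0,0,0]

```text
time_s: 11.58
ee_pos: [531.8, 207.6, 66.0]
ee_rot: [179.9, -0.0, 2.6]
force: [-2.7, -3.4, 6.5]
gripper_width: 47.1
gripper_force: 20.0
```

Emit:
step_arm:
  plan: [0,0,0.06,0,0,0,0,0,0,0,0,0]

```text
time_s: 11.75
ee_pos: [531.8, 207.6, 66.0]
ee_rot: [180.0, -0.1, 2.6]
force: [-2.2, -3.3, 11.4]
gripper_width: 47.3
gripper_force: 20.0
```

Contact with the floor is at TCP 66. I will relieve the force and release.

Emit:
step_arm:
  plan: [0,0,-0.12,0,0,0,0,0,0,0,0,0]

```text
time_s: 11.92
ee_pos: [531.9, 208.3, 66.1]
ee_rot: [-180.0, -0.1, 2.6]
force: [-0.2, -1.5, 4.0]
gripper_width: 47.2
gripper_force: 20.0
```

Emit:
step_arm:
  plan: [0,0,0,0,0,0,0,0,0,0,0,0,0,0,0,0,0,0,0,0,0,0,0,0,0,0,0,0,0,0]
  hand: 7.0

```text
time_s: 12.33
ee_pos: [531.5, 208.0, 65.3]
ee_rot: [180.0, 0.0, 2.6]
force: [0.0, 0.3, -0.4]
gripper_width: 69.9
gripper_force: 0.0
```

Emit:
step_arm:
  plan: [0,0,-1,0,0,0,0,0,-2.5,0,0,0,0,0,-4,0,0,0,0,0,-4,0,0,0,0,0,-4,0,0,0]

```text
time_s: 12.75
ee_pos: [531.1, 207.8, 222.9]
ee_rot: [180.0, 0.0, 2.6]
force: [1.6, 0.5, 0.1]
gripper_width: 69.9
gripper_force: 0.0
```

```bash
python3 - <<'E'
from h import *
p=viewer.grab_frame('wrist');t=viewer.grab_frame('top');s=viewer.grab_frame('side')
print({k:p[k] for k in('position','attitude')})
o=np.zeros((580,800,3),np.uint8);o[:300,:480]=cv2.resize(p['img'],(480,300))
o[300:580,:600]=cv2.resize(s['img'][60:200,220:520],(600,280))
cv2.imwrite('pics/m4.png',o[:,:,::-1])
for n,q in(('t',t),('s',s),('w',p)):
  for k,z in(('seal_zone',120),('hatch_handle',144),('jar_red',6)):
    for d in viewer.pinpoint(k,q)[:2]:
      if d['score']>.3: print(n,k,round(d['score'],2),np.round(d['location']),np.round(onz(q,d['location'],z)))
print(sensors.state()['ee_pos'])
E
```

```text
{'position': array([603.46988016, 210.27112668, 380.626712  ]), 'attitude': array([ 1.65250481e+02,  2.06189566e-02, -8.74389122e+01])}
t seal_zone 0.96 [215. 209.] [532. 315. 120.]
t seal_zone 0.33 [243. 215.] [512. 223. 120.]
t hatch_handle 0.93 [295. 209.] [529.  56. 144.]
t jar_red 0.72 [428. 228.] [ 469. -400.    6.]
t jar_red 0.58 [357. 206.] [ 548. -152.    6.]
s seal_zone 0.92 [367. 124.] [527. 323. 120.]
s seal_zone 0.59 [345. 297.] [ 750. -257.  120.]
s hatch_handle 0.8 [331. 174.] [538.  60. 144.]
s jar_red 0.9 [224. 310.] [ 461. -396.    6.]
s jar_red 0.84 [301. 254.] [ 552. -143.    6.]
w seal_zone 0.72 [206. 202.] [528. 312. 120.]
w hatch_handle 0.63 [465. 203.] [544.  76. 144.]
w hatch_handle 0.61 [479. 210.] [538.  61. 144.]
w jar_red 0.6 [312. 181.] [531. 211.   6.]
[531.2022906  207.79395721 219.52679213]
```

View pics/m4.png

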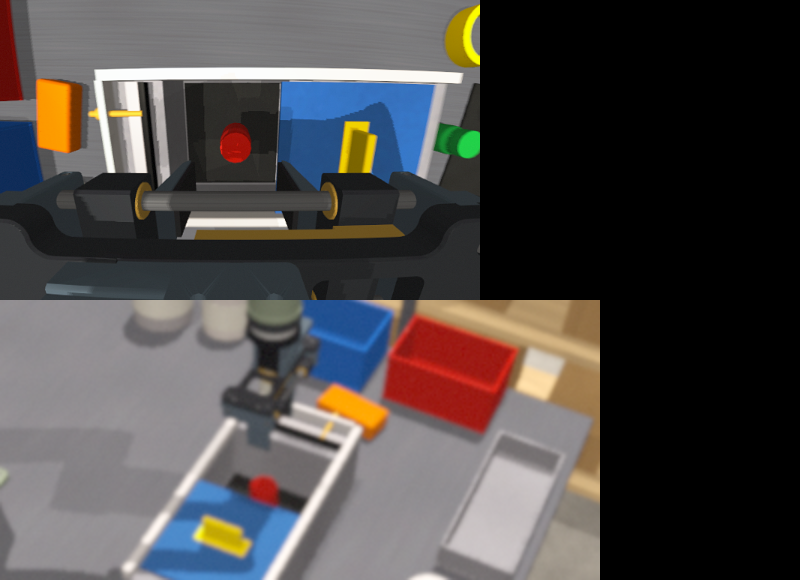

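The jar stands upright in the well: wrist crop (235,143), world about (531,209). It is released, and nothing else was disturbed. Next I will measure the black seal strip in the wrist picture (crop column ~147) and move above the handle.

```bash
python3 - <<'E'
from h import *
p=viewer.grab_frame('wrist')
g=p['img'].mean(2)
for r in(125,140,155,170,185):
    print(r,[int(v) for v in g[r,140:262:2]])
O=np.array([534,130.]);th=np.radians(2.6)
def loc(w): d=w[:2]-O;return np.round([d@[np.cos(th),np.sin(th)],d@[-np.sin(th),np.cos(th)]],1)
for r in(140,170):
  for c in range(186,214,4): print(r,c,loc(onz(p,(c,r),126)),p['img'][r,c])
  for c in(365,368,371,374,377,380): print(r,c,loc(onz(p,(c,r),120)),p['img'][r,c])
print([(c,tuple(p['img'][190,c])) for c in range(440,520,4)],loc(onz(p,(460,200),156)))
E
```

```text
125 [95, 96, 93, 92, 96, 99, 122, 120, 119, 181, 195, 195, 197, 200, 249, 246, 247, 247, 248, 248, 248, 255, 50, 54, 61, 67, 7, 6, 0, 77, 111, 122, 177, 203, 203, 200, 200, 201, 212, 56, 62, 63, 63, 61, 59, 58, 61, 62, 59, 61, 59, 60, 77, 74, 22, 29, 28, 26, 29, 26, 26]
140 [88, 93, 91, 96, 93, 93, 101, 121, 120, 119, 124, 194, 194, 194, 200, 248, 247, 247, 247, 247, 247, 247, 255, 49, 52, 55, 59, 5, 6, 0, 106, 102, 144, 150, 179, 178, 180, 180, 182, 102, 59, 58, 58, 60, 60, 59, 58, 58, 57, 57, 60, 60, 58, 86, 24, 27, 26, 25, 25, 27, 28]
155 [242, 89, 96, 101, 147, 144, 145, 144, 145, 144, 144, 148, 159, 158, 158, 156, 211, 214, 216, 218, 220, 223, 224, 211, 103, 47, 53, 38, 6, 7, 35, 102, 99, 95, 180, 177, 175, 174, 173, 174, 51, 59, 59, 59, 57, 59, 58, 59, 57, 60, 59, 58, 60, 83, 44, 26, 26, 28, 27, 28, 28]
170 [251, 249, 90, 95, 94, 94, 93, 94, 98, 121, 118, 114, 192, 189, 187, 187, 191, 245, 244, 245, 245, 245, 246, 248, 165, 42, 43, 49, 32, 4, 6, 83, 100, 97, 179, 173, 173, 175, 175, 177, 163, 57, 59, 59, 57, 57, 57, 57, 59, 56, 59, 58, 58, 58, 81, 24, 25, 25, 27, 29, 26]
185 [2
[... 1486 characters left out ...]
int8(0))), (468, (np.uint8(137), np.uint8(113), np.uint8(0))), (472, (np.uint8(122), np.uint8(101), np.uint8(0))), (476, (np.uint8(121), np.uint8(101), np.uint8(0))), (480, (np.uint8(122), np.uint8(100), np.uint8(0))), (484, (np.uint8(122), np.uint8(100), np.uint8(0))), (488, (np.uint8(121), np.uint8(100), np.uint8(0))), (492, (np.uint8(232), np.uint8(197), np.uint8(0))), (496, (np.uint8(238), np.uint8(206), np.uint8(0))), (500, (np.uint8(242), np.uint8(206), np.uint8(0))), (504, (np.uint8(35), np.uint8(76), np.uint8(126))), (508, (np.uint8(38), np.uint8(77), np.uint8(127))), (512, (np.uint8(36), np.uint8(76), np.uint8(127))), (516, (np.uint8(38), np.uint8(76), np.uint8(128)))] [ 14.2 -42.1]
```

Emit:
step_arm:
  plan: [0,2.5,0,0,0,0,0,4.0,0,0,0,0,0,4.0,0,0,0,0,0,2.6,0,0,0,0,0,1.0,0,0,0,0]
  hand: 4.0

```text
time_s: 13.82
ee_pos: [537.7, 63.9, 220.4]
ee_rot: [179.9, 0.0, 2.4]
force: [0.1, -0.0, 0.4]
gripper_width: 41.0
gripper_force: 0.0
```

Emit:
step_arm:
  plan: [0,0,2.5,0,0,0,0,0,2.5,0,0,0,0,0,1.8,0,0,0,0,0,1.0,0,0,0,0,0,0,0,0,0]

```text
time_s: 14.23
ee_pos: [536.4, 67.4, 140.2]
ee_rot: [180.0, 0.3, 2.6]
force: [-0.9, 0.3, -0.8]
gripper_width: 40.0
gripper_force: 0.0
```

Emit:
step_arm:
  plan: [0,-0.2,0,0,0,0,0,-0.2,0,0,0,0,0,-0.2,0,0,0,0,0,-0.2,0,0,0,0,0,-0.2,0,0,0,0]

```text
time_s: 14.65
ee_pos: [538.3, 75.7, 143.7]
ee_rot: [179.8, -0.2, 2.7]
force: [0.5, -6.9, 1.3]
gripper_width: 40.2
gripper_force: 3.6
```

Emit:
step_arm:
  plan: [0,-0.2,0,0,0,0,0,-0.2,0,0,0,0,0,-0.2,0,0,0,0,0,-0.2,0,0,0,0,0,-0.2,0,0,0,0]

```text
time_s: 15.07
ee_pos: [537.8, 85.3, 143.7]
ee_rot: [179.8, -0.1, 2.6]
force: [1.2, -7.1, 2.1]
gripper_width: 40.1
gripper_force: 3.6
```

```bash
python3 - <<'E'
from h import *
for i in range(3): p=viewer.grab_frame('wrist');s=sensors.state();print(s['ee_pos'],s['force'])
save(p,'w5.png')
E
```

```text
[537.78050932  85.64747559 143.68017512] [ 1.2394375  -5.95810223  1.45753859]
[537.79913169  85.68246934 143.71046107] [ 0.9876571  -6.81394716  1.55929122]
[537.81080701  85.66275734 143.71511696] [ 0.50703274 -6.55744852  1.75932193]
```

View pics/w5.png

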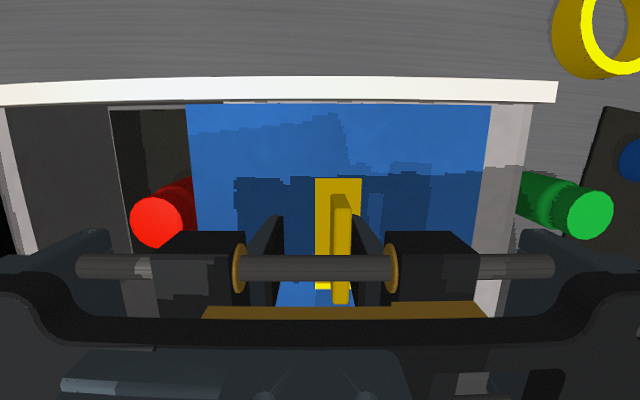

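Wrist view: the tab at (340,230) is against the right-hand (−y) finger at column 355. The hatch edge is at column 187 and the hatch slides with about 6.9 N of drag. I will advance 115 mm, then re-measure the gap.

Emit:
step_arm:
  plan: [0,-1.0,0,0,0,0,0,-1.5,0,0,0,0,0,-1.5,0,0,0,0,0,-1.5,0,0,0,0,0,-1.5,0,0,0,0]

```text
time_s: 15.63
ee_pos: [534.6, 155.5, 143.7]
ee_rot: [179.8, -0.1, 2.6]
force: [1.3, -6.7, 1.9]
gripper_width: 39.9
gripper_force: 3.9
```

Emit:
step_arm:
  plan: [0,-1.5,0,0,0,0,0,-1.5,0,0,0,0,0,-1.0,0,0,0,0,0,-0.5,0,0,0,0,0,0,0,0,0,0]

```text
time_s: 16.05
ee_pos: [532.5, 202.2, 143.6]
ee_rot: [179.9, -0.1, 2.7]
force: [0.1, -2.8, 1.7]
gripper_width: 40.0
gripper_force: 1.2
```

```bash
python3 - <<'E'
from h import *
p=viewer.grab_frame('wrist');s=sensors.state();print(s['ee_pos'],s['force'])
save(p,'w6.png')
O=np.array([534,130.]);th=np.radians(2.6)
def loc(w): d=w[:2]-O;return np.round([d@[np.cos(th),np.sin(th)],d@[-np.sin(th),np.cos(th)]],1)
for r in(130,150,170):
    print(r,[(c,int(p['img'][r,c].mean()),int(p['img'][r,c,2])-int(p['img'][r,c,0])) for c in range(120,240,4)])
    print([(c,loc(onz(p,(c,r),126))[1],loc(onz(p,(c,r),120))[1]) for c in range(140,230,10)])
E
```

```text
[532.37678347 202.1498646  143.42854596] [ 0.40947518 -0.75910146 -0.11391928]
130 [(120, 136, -15), (124, 29, -6), (128, 40, -6), (132, 12, -1), (136, 1, 0), (140, 6, 0), (144, 86, -2), (148, 110, -6), (152, 146, -5), (156, 174, -6), (160, 173, -9), (164, 172, -10), (168, 172, -8), (172, 50, -2), (176, 53, -3), (180, 54, -3), (184, 54, -2), (188, 123, 150), (192, 117, 137), (196, 119, 136), (200, 117, 138), (204, 117, 138), (208, 117, 139), (212, 120, 138), (216, 119, 141), (220, 119, 139), (224, 116, 139), (228, 118, 141), (232, 119, 141), (236, 115, 135)]
[(140, np.float64(179.0), np.float64(182.7)), (150, np.float64(172.6), np.float64(176.1)), (160, np.float64(166.3), np.float64(169.5)), (170, np.float64(160.0), np.float64(163.0)), (180, np.float64(153.7), np.float64(156.5)), (190, np.float64(147.5), np.float64(150.1)), (200, np.float64(141.3), np.float64(143.7)), (210, np.float64(135.1), np.float64(137.3)), (220, np.float64(129.0), np.float64(130.9))]
150 [(120, 224, -14), (124, 21, -2), (128, 33, -5), (132, 40, -4), (136, 3, 2), (140, 3, 2), (144, 0, -1), (148, 90, -2), (152, 1
[... 948 characters left out ...]
(168, 149, -6), (172, 150, -7), (176, 46, -1), (180, 51, -2), (184, 53, -2), (188, 48, -2), (192, 96, 105), (196, 103, 119), (200, 101, 121), (204, 102, 119), (208, 103, 118), (212, 105, 122), (216, 105, 121), (220, 106, 123), (224, 105, 121), (228, 105, 122), (232, 102, 123), (236, 104, 120)]
[(140, np.float64(182.6), np.float64(186.4)), (150, np.float64(176.0), np.float64(179.6)), (160, np.float64(169.5), np.float64(172.8)), (170, np.float64(162.9), np.float64(166.1)), (180, np.float64(156.5), np.float64(159.4)), (190, np.float64(150.0), np.float64(152.7)), (200, np.float64(143.6), np.float64(146.1)), (210, np.float64(137.2), np.float64(139.5)), (220, np.float64(130.9), np.float64(132.9))]
```

View pics/w6.png

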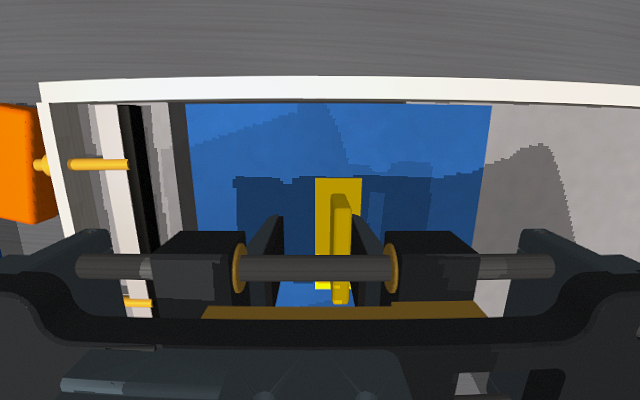

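Wrist view: the hatch edge is at column 190. The seal's top is at columns 123–134 and its shaded face at 135–146 (row 150). The seal face is therefore at locker y≈184 and the gap about 32 mm. I will advance 25 mm, then feel in steps.

Emit:
step_arm:
  plan: [0,-0.5,0,0,0,0,0,-0.8,0,0,0,0,0,-0.7,0,0,0,0,0,-0.4,0,0,0,0,0,-0.1,0,0,0,0]

```text
time_s: 16.52
ee_pos: [531.2, 225.8, 143.3]
ee_rot: [179.9, -0.1, 2.6]
force: [1.3, -7.5, 4.2]
gripper_width: 40.2
gripper_force: 3.5
```

Emit:
step_arm:
  plan: [0,-0.05,0,0,0,0,0,-0.05,0,0,0,0,0,-0.05,0,0,0,0]

```text
time_s: 16.77
ee_pos: [531.2, 226.6, 143.3]
ee_rot: [179.8, -0.1, 2.6]
force: [1.6, -6.8, 4.2]
gripper_width: 39.9
gripper_force: 3.5
```

Emit:
step_arm:
  plan: [0,-0.05,0,0,0,0,0,-0.05,0,0,0,0,0,-0.05,0,0,0,0]

```text
time_s: 17.02
ee_pos: [531.1, 228.0, 143.3]
ee_rot: [179.8, -0.1, 2.6]
force: [1.4, -7.3, 3.7]
gripper_width: 39.7
gripper_force: 3.5
```

Emit:
step_arm:
  plan: [0,-0.05,0,0,0,0,0,-0.05,0,0,0,0,0,-0.05,0,0,0,0]

```text
time_s: 17.27
ee_pos: [531.1, 229.5, 143.3]
ee_rot: [179.8, -0.1, 2.6]
force: [1.3, -6.7, 3.5]
gripper_width: 40.1
gripper_force: 3.5
```

Emit:
step_arm:
  plan: [0,-0.05,0,0,0,0,0,-0.05,0,0,0,0,0,-0.05,0,0,0,0]

```text
time_s: 17.52
ee_pos: [531.0, 231.1, 143.3]
ee_rot: [179.8, -0.1, 2.6]
force: [1.4, -6.8, 4.5]
gripper_width: 39.8
gripper_force: 3.5
```

Emit:
step_arm:
  plan: [0,-0.04,0,0,0,0,0,-0.04,0,0,0,0,0,-0.04,0,0,0,0]

```text
time_s: 17.77
ee_pos: [530.9, 232.2, 143.3]
ee_rot: [179.8, -0.1, 2.6]
force: [1.3, -7.1, 4.5]
gripper_width: 39.6
gripper_force: 3.5
```

Emit:
step_arm:
  plan: [0,-0.04,0,0,0,0,0,-0.04,0,0,0,0,0,-0.04,0,0,0,0]

```text
time_s: 18.02
ee_pos: [530.9, 233.4, 143.3]
ee_rot: [179.8, -0.1, 2.6]
force: [1.8, -6.4, 4.1]
gripper_width: 40.0
gripper_force: 3.5
```

Emit:
step_arm:
  plan: [0,-0.04,0,0,0,0,0,-0.04,0,0,0,0,0,-0.04,0,0,0,0]

```text
time_s: 18.27
ee_pos: [530.8, 233.9, 143.2]
ee_rot: [179.7, -0.1, 2.6]
force: [1.1, -9.4, 4.8]
gripper_width: 39.8
gripper_force: 4.9
```

Seal contact: force went from 6.8 to 9.4 N, so about 2.6 N on the seal. I will squeeze a little more.

Emit:
step_arm:
  plan: [0,-0.03,0,0,0,0,0,-0.03,0,0,0,0,0,0,0,0,0,0,0,0,0,0,0,0]

```text
time_s: 18.6
ee_pos: [530.8, 234.1, 143.2]
ee_rot: [179.7, -0.1, 2.6]
force: [2.5, -10.3, 4.6]
gripper_width: 39.9
gripper_force: 5.1
```

```bash
python3 - <<'E'
from h import *
for i in range(5): viewer.grab_frame('side');s=sensors.state();print(s['ee_pos'],s['force'],s['gripper_force'])
E
```

```text
[530.84961269 234.07678313 143.23213389] [  0.96612495 -10.92032472   4.17553274] 5.093294978141785
[530.87863132 234.09657352 143.25222065] [ 1.41481192 -9.96446843  4.16589478] 5.087974816560745
[530.85308185 234.11526982 143.25105922] [ 2.19730457 -9.84132417  4.09914021] 5.085178166627884
[530.84767557 234.08570663 143.23216427] [ 0.97171169 -9.8769262   4.80926372] 5.084807574748993
[530.85906941 234.09938935 143.24501982] [  2.27362938 -10.2564832    4.61420537] 5.083886682987213
```

Emit:
step_arm:
  plan: [0,-0.04,0,0,0,0,0,-0.04,0,0,0,0,0,0,0,0,0,0,0,0,0,0,0,0]

```text
time_s: 19.18
ee_pos: [530.8, 234.4, 143.2]
ee_rot: [179.6, -0.1, 2.6]
force: [2.0, -11.0, 5.2]
gripper_width: 40.3
gripper_force: 5.8
```

Emit:
step_arm:
  plan: [0,-0.03,0,0,0,0,0,-0.03,0,0,0,0,0,0,0,0,0,0,0,0,0,0,0,0]

```text
time_s: 19.52
ee_pos: [530.8, 234.6, 143.2]
ee_rot: [179.6, -0.1, 2.6]
force: [1.8, -12.6, 4.6]
gripper_width: 39.9
gripper_force: 6.4
```

Push is 12.6 N against 6.9 N of drag, so about 5.7 N on the seal (1 mm of yield, which agrees). I will back off and lift clear.

Emit:
step_arm:
  plan: [0,0.1,0,0,0,0,0,0.1,0,0,0,0,0,0.2,0,0,0,0,0,0.4,0,0,0,0,0,0.2,0,0,0,0]

```text
time_s: 19.93
ee_pos: [530.3, 228.4, 142.4]
ee_rot: [-180.0, 0.0, 2.5]
force: [-0.0, -0.2, -0.1]
gripper_width: 39.9
gripper_force: 0.0
```

Emit:
step_arm:
  plan: [0,0,0,0,0,0,0,0,-1,0,0,0,0,0,-3,0,0,0,0,0,-3,0,0,0,0,0,-3,0,0,0]

```text
time_s: 20.35
ee_pos: [530.3, 228.8, 244.2]
ee_rot: [-180.0, 0.0, 2.6]
force: [0.5, 0.3, 0.5]
gripper_width: 40.2
gripper_force: 0.0
```

```bash
python3 - <<'E'
from h import *
p=viewer.grab_frame('wrist');save(p,'w7.png');print(sensors.state()['force'],sensors.state()['ee_pos'])
E
```

```text
[2.74772928 0.7468234  4.1207003 ] [533.34058011 230.03668472 251.20761444]
```

View pics/w7.png

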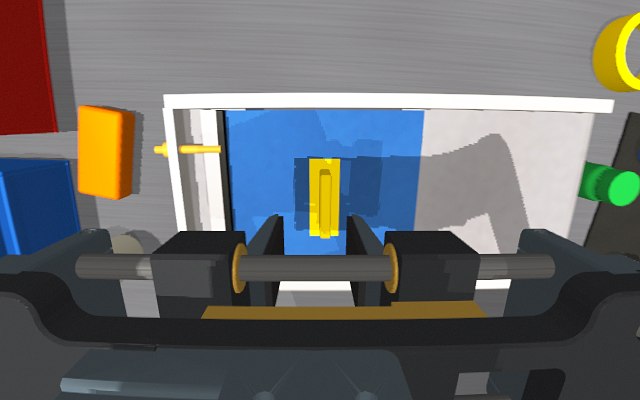

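The hatch edge meets the black seal at column 228, and the arm is clear of it at z≈250. I will hand the job in.

```bash
python3 -c "
from workcell import env
print(env.job_done())"
```

```text
the job is handed in; nothing more can be done
None
```

The red jar stands upright in the well, the hatch is closed on the seal with about 5.7 N (estimated from the push force), the arm is clear, and the job is handed in; no verdict was returned.

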